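Open the blue column case

ROBOT

A 6-joint arm with a two-finger parallel gripper is mounted at the origin on the work surface. World frame = base frame: x ahead of the robot, y to its left, z up, the work surface at z = 0. Lengths are in mm, angles in degrees, forces in N, time in s.
With the tool pointing down it reaches from about 350 to 950 mm from the base axis. Payload 17.4 kg.
Tool frame: the origin (TCP) lies on the centre line of the jaws, within the pads' length; the fingertips stand ahead of it and the grasp point (between the pads) is the TCP (tips_ahead is the z of the fingertips in the tool frame, in mm); z points along the fingers, y is the line along which they close (so a half turn about z gives the same grasp; the last joint's range is limited). The gripper opens to 93 mm and grips with 3 to 60 N. Pads are 15 mm wide; open, the fingers measure 128 mm over their backs; the gripper's body (75 mm by 188 mm) begins 65 mm behind the grasp point.
Start: joints at [-69.889, 6.646, 82.598, -0, 90.757, -2.166], TCP at [255.869, -624.63, 207.146] pointing down, gripper open.
Joint ranges: [-162.19, 162.19], [-47.58, 125.68], [4.15, 143.07], [-65.23, 245.23], [0.69, 171.88], [-170.13, 170.13]. Speed limits (degrees/s): [108.29, 108.29, 127.2, 180, 180, 180].

INTERFACE

Orientations are given as [roll, pitch, yaw] about the fixed x, y, z axes, in that order (R = Rz(yaw) Ry(pitch) Rx(roll)).
In Python, from bench import * gives the robot as it stands.
- The arm moves only by the tool drive_tool, never from a script. Its argument "plan" is a list of rows, each a list of 7 numbers: the shift along the tool's x, y, z in cm, then the turn, a rotation vector about the tool's x, y, z in degrees, then the gripper's target within -1 to 1 (shut at 1, half-way at 0, fully open at -1). In form: [[x, y, z, ax, ay, az, jaw], ...]. A call has 1 to 8 rows; each row is the pose to reach, as a shift and turn from the pose commanded when the call began, along the tool's axes at that moment; what a row does not reach only later rows make up. A row lasts 1/8 s, in which the tool goes at most 62.5 mm and 10.7 degrees, less where a joint would pass 70% of its speed; a pose out of reach is approached as far as the arm can. A call with a gripper value outside its range is refused whole. The fingers move at their own pace and stop on an object; "force" is the grip in N (left out, the last holds). Time passes only in rows, so rows that repeat a pose let the fingers close. It gives the time, the measured TCP pose, the force, the opening and the grip force at its end, in the units of the state.
- get_obs(): the state, without advancing time (a new reading comes with each control period).
- camera(name): name is "scene" or "top" or "wrist"; returns the picture (420x560x3 uint8, red, green, blue); there is no depth.
- camera_model(name): a dict with "fx", "fy", "cx", "cy" (pixels), "distortion" ([k1, k2, p1, p2, k3] as OpenCV has them; the pictures are not rectified), "world_from_camera" (4x4, takes a point from camera to world coordinates). Camera axes: x right, y down, z forward; pixel columns grow to the right and rows downward; lengths in mm; the calibration is good to about 2 mm. A picture is of the moment at which its call begins: read the wrist's pose just before it. camera_model takes no time and is no camera call; for the wrist camera it gives the pose at the moment of the call.
- sign_off(): hands the job in; it is judged then, once.
The state is a dict: "clock": time; "joint_pos": joint angles; "qd": joint speeds; "joint_torque": joint torques, N m; "ee_pos": TCP position; "tool_rot": TCP orientation; "ft_force": force on the tool from outside, world axes, zero at the start; "wrist_torque": the same for the moment, N m; "grip_width": finger opening in mm; "grip_force": force on a finger pad.
Only numpy, scipy, OpenCV 4.12 (cv2) and the standard library are available. Lean on these libraries where they do the work, as an engineer would, in place of code of your own. Each camera call takes 0.05 s, during which the arm holds its last target. There are 200 camera calls.

TASK

On the lab bench stand two latched column cases, a blue one and a white one. Open the blue one: flip its hasp off the staple and swing it up clear, to level or beyond, then raise the lid until it stands steeply open by itself, and let go. Leave the white case alone.

Things in the scene. Friction and masses are not known exactly. Their poses are not given: they have to be found in the camera images.
- blue_case: Blue case, fixed: 180 mm deep (x), 240 wide (y), body 100 high, walls 6, lid 12; shut lid's top at z 112.5. Origin: centre of the underside; x from the front (hasp side, faces the robot) to the rear, y along the width, z up. Frame of all points given in mm. On its front face a brass staple, 8 wide, 10 high, stands out 16 at y -65, z 84.5, through the hasp's slot.
- blue_hasp (a joint): Hasp angle, rad: 0 hanging on the staple (starts 0 to 0.12), grows as it swings forward and up; free of the staple over 0.5, level 1.57, stop 2.6. Stays where left (0.06 N m). Steel strap 30 mm wide on the lid's front edge, axis along y through (-97, -65, 106.5). Its red end roll, 12 diameter, 30 long along y, is at (-133, -65, 66.5) at angle 0; held by its ends it pivots in the fingers.
- blue_lid (a joint): Lid angle, rad: 0 shut, grows as the front rises, stop 1.5. Locked (a few mm of play) while the hasp is on the staple. Stays where left; about 5 N at the grip lifts it. Hinge axis along y through (90, 0, 100.5). Yellow grip roll in front of the lid's edge, 16 mm diameter, 36 long along y, centre (-120, 65, 117.5) when shut; held by its ends it pivots in the fingers.
- white_case: White case of the same build, size and frame (origin at the centre of its underside, front with the hasp at -x), fixed to the bench. To be left alone.

How it is judged:
By the outcome, as a careful person would: the job done as asked, in the order asked, and still so for the second after the job is handed in, with the robot touching nothing.
It also fails if it takes over 58 s, if anything falls off the work surface, if the arm or the gripper's body presses on something with over 40 N, if the wrist force passes 120 N, or if a joint passes its speed limit or range.

## Working session

There is one attempt and no reset: what is moved stays moved. The work goes in short steps, Python scripts to look and compute and a tool call to move; the robot and the scene stay as the last step left them, time stands still between calls to the robot, and variables do not carry over. Pictures are saved under pics/ and viewed, at most 10 in all, crops included, and the job is handed in when it is done.

Besides the shell and the picture viewer there is one more tool, called after ">>>" in YAML: its name, and indented under it one key for each argument. drive_tool: Moves the arm, as the interface text tells. Its arguments: {"type":"object","properties":{"plan":{"type":"array"},"force":{"type":"number"}},"required":["plan"]}

```bash
mkdir -p pics; ls; python3 - <<'E'
from bench import *
import cv2,numpy as np
o=get_obs();print({k:np.round(v,2).tolist() for k,v in o.items()})
ims=[]
for n in("scene","top"):
    i=camera(n);cv2.imwrite(f"pics/{n}0.png",i[:,:,::-1]);m=camera_model(n);print(n,m)
E
```

```text
pics
{'clock': 0.0, 'joint_pos': [-69.89, 6.67, 82.64, -0.0, 90.76, -2.16], 'qd': [-0.02, 0.03, -0.0, 0.02, 0.08, -0.05], 'joint_torque': [-0.0, -72.13, -62.26, 0.08, 0.02, -0.0], 'ee_pos': [255.78, -624.42, 206.4], 'tool_rot': [-179.93, -0.0, 22.27], 'ft_force': [0.35, 0.69, 0.27], 'wrist_torque': [0.0, 0.01, 0.04], 'grip_force': 0.0, 'grip_width': 92.94}
scene {'fx': 516.296132942889, 'fy': 516.296132942889, 'cx': 278.48771379252, 'cy': 208.53657834101122, 'distortion': array([-0.08179204,  0.        ,  0.        ,  0.        ,  0.        ]), 'world_from_camera': array([[ 7.75898210e-01,  4.69928301e-01, -4.20891150e-01,
         1.07022904e+03],
       [ 6.30858009e-01, -5.77571868e-01,  5.18101255e-01,
        -6.23153813e+02],
       [ 3.75554838e-04, -6.67516388e-01, -7.44595011e-01,
         9.24829463e+02],
       [ 0.00000000e+00,  0.00000000e+00,  0.00000000e+00,
         1.00000000e+00]])}
top {'fx': 441.96020194994844, 'fy': 441.96020194994844, 'cx': 281.12596754230725, 'cy': 199.99834791698152, 'distortion': array([-0.05991857,  0.        ,  0.        ,  0.        ,  0.        ]), 'world_from_camera': array([[-1.40376670e-02, -9.89054138e-01,  1.46883821e-01,
         4.58714490e+02],
       [-9.99280580e-01,  1.90527337e-02,  3.27920192e-02,
        -5.38201253e+01],
       [-3.52316206e-02, -1.46317826e-01, -9.88610048e-01,
         9.31141379e+02],
       [ 0.00000000e+00,  0.00000000e+00,  0.00000000e+00,
         1.00000000e+00]])}
```

View pics/top0.png

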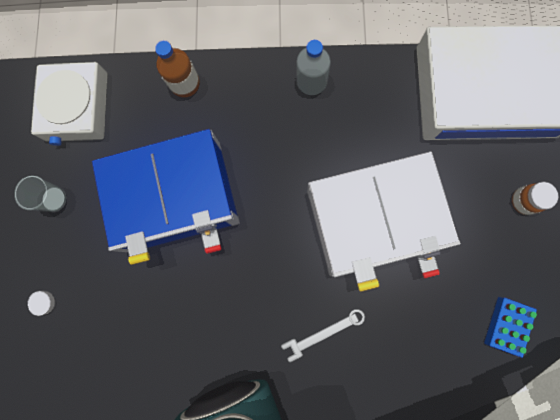

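View pics/scene0.png

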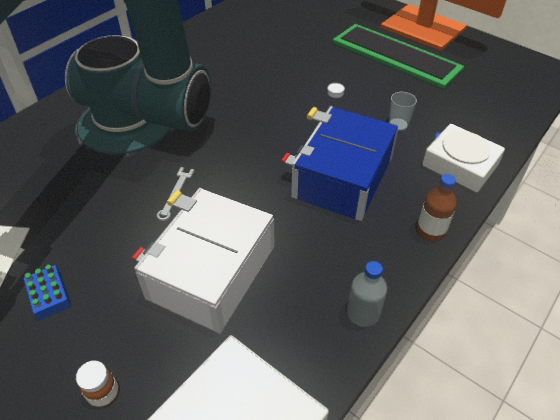

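The top view shows the blue case's lid with corners near (94,160), (211,131), (235,214) and (109,248). Its yellow grip is near (138,258) and its red roll near (211,247). The white case is to the right, 310–460 px. The scene view agrees.

```bash
cat > h.py <<'E'
import cv2,numpy as np
from scipy.spatial.transform import Rotation as R
def ray(m,px):
    K=np.array([[m["fx"],0,m["cx"]],[0,m["fy"],m["cy"]],[0,0,1]])
    u=cv2.undistortPoints(np.array(px,float).reshape(-1,1,2),K,np.array(m["distortion"])).reshape(-1,2)
    T=m["world_from_camera"];return T[:3,3],np.c_[u,np.ones(len(u))]@T[:3,:3].T
def onz(m,px,z):
    o,d=ray(m,px);return o+d*((z-o[2])/d[:,2])[:,None]
def tri(a,p,b,q):
    o1,d1=ray(a,[p]);o2,d2=ray(b,[q]);d1=d1[0];d2=d2[0]
    s=np.linalg.lstsq(np.c_[d1,-d2],o2-o1,rcond=None)[0]
    return (o1+d1*s[0]+o2+d2*s[1])/2,np.linalg.norm(o1+d1*s[0]-o2-d2*s[1])
def mask(im,c):
    h=cv2.cvtColor(im,cv2.COLOR_RGB2HSV);H,S,V=cv2.split(h)
    k={'r':((H<6)|(H>174))&(S>160)&(V>90),'y':(H>20)&(H<33)&(S>150)&(V>110),'b':(H>105)&(H<125)&(S>150)&(V>70)}[c]
    return k.astype(np.uint8)
def blobs(im,c,amin=25):
    n,l,s,ce=cv2.connectedComponentsWithStats(mask(im,c))
    return [(s[i,4],ce[i].round(1).tolist(),s[i,:4].tolist()) for i in range(1,n) if s[i,4]>amin]
E
python3 - <<'E'
from h import *
from bench import camera_model
m={n:camera_model(n) for n in("top","scene")}
B={}
for n in m:
    im=cv2.imread(f"pics/{n}0.png")[:,:,::-1].copy()
    for c in "ryb":
        print(n,c,blobs(im,c))
    if n=="top":
        k=cv2.morphologyEx(mask(im,'b'),cv2.MORPH_CLOSE,np.ones((7,7)))
        cs=max([c for c in cv2.findContours(k,0,2)[0] if cv2.boundingRect(c)[0]<230 and cv2.boundingRect(c)[1]>100],key=cv2.contourArea)
        a=cv2.approxPolyDP(cv2.convexHull(cs),5,True).reshape(-1,2);print(a.tolist());print(onz(m[n],a,112.5).round(1))
E
```

```text
top r [(np.int32(81), [212.9, 248.8], [205, 245, 16, 8]), (np.int32(79), [430.7, 273.4], [423, 270, 16, 8])]
top y [(np.int32(154), [138.4, 258.2], [128, 253, 21, 12]), (np.int32(156), [368.1, 284.8], [358, 279, 21, 12])]
top b [(np.int32(210), [163.4, 49.1], [156, 41, 16, 17]), (np.int32(212), [314.1, 48.0], [306, 40, 17, 17]), (np.int32(10792), [161.8, 185.9], [92, 129, 145, 118]), (np.int32(147), [513.0, 130.0], [466, 129, 94, 3]), (np.int32(83), [54.7, 140.5], [49, 137, 12, 8]), (np.int32(55), [222.1, 224.8], [217, 222, 13, 7]), (np.int32(245), [170.9, 238.1], [147, 230, 50, 17]), (np.int32(1359), [507.7, 325.6], [484, 297, 53, 61])]
[[209, 129], [236, 213], [229, 225], [150, 246], [109, 246], [92, 161]]
[[722.1 111.2 112.5]
 [557.4  58.3 112.5]
 [535.   71.4 112.5]
 [497.9 220.6 112.5]
 [498.8 300.  112.5]
 [664.4 341.5 112.5]]
scene r [(np.int32(40), [284.8, 157.3], [281, 153, 9, 10]), (np.int32(43), [137.1, 253.0], [132, 248, 11, 11])]
scene y []
scene b [(np.int32(26), [109.5, 6.6], [104, 1, 11, 10]), (np.int32(175), [187.6, 7.7], [179, 0, 20, 19]), (np.int32(178), [74.4, 21.6], [52, 9, 52, 23]), (np.int32(2081), [60.8, 60.2], [24, 16, 97, 84]), (np.int32(31), [131.5, 30.4], [129, 21, 6, 18]), (np.int32(165), [30.1, 42.2], [17, 28, 27, 25]), (np.int32(47), [50.1, 34.9], [43, 31, 16, 9]), (np.int32(335), [4.8, 103.9], [0, 80, 15, 42]), (np.int32(7081), [344.8, 161.2], [295, 107, 102, 112]), (np.int32(110), [448.0, 179.2], [441, 174, 15, 11]), (np.int32(240), [373.2, 269.0], [365, 261, 18, 17]), (np.int32(1009), [47.9, 295.4], [24, 265, 47, 55])]
```

```bash
python3 - <<'E'
from h import *
from bench import camera_model
t,s=camera_model("top"),camera_model("scene")
Y=onz(t,[[138.4,258.2]],117.5)[0];Rd=onz(t,[[212.9,248.8]],67)[0]
print(Y,Rd,tri(t,[212.9,248.8],s,[284.8,157.3]))
C=onz(t,[[209,129],[236,213],[109,247.5],[92,161]],112.5)
P=np.r_[C,[Y],[Rd]][:,:2]
L=np.array([[90,-120],[-90,-120],[-90,120],[90,120],[-120,65],[-133,-65]],float)
a=P-P.mean(0);b=L-L.mean(0)
th=np.arctan2((b[:,0]*a[:,1]-b[:,1]*a[:,0]).sum(),(a*b).sum())
c,q=np.cos(th),np.sin(th);M=np.array([[c,-q],[q,c]]);o=P.mean(0)-M@L.mean(0)
print(np.degrees(th),o,(P-(L@M.T+o)).round(1).tolist())
E
```

```text
[475.23285553 240.45365377 117.5       ] [492.96189865 110.03734554  67.        ] (array([493.38481464, 109.86220267,  71.39402884]), np.float64(1.7530184754951939))
14.2138583632582 [608.86274029 203.90356993] [[-3.5, 1.5], [6.3, -7.2], [3.8, 1.7], [-2.2, -0.8], [-1.3, 3.0], [-2.9, 1.8]]
```

```bash
cat >> h.py <<'E'
def go(o,p,yaw,pitch=0):
    "shift cm and rotvec deg from the current pose to point p, tool down, pitch = extra turn about tool y"
    A=R.from_euler('xyz',o["tool_rot"],degrees=True);B=R.from_euler('xyz',[180,0,yaw],degrees=True)*R.from_euler('y',pitch,degrees=True)
    print("cm",(A.inv().apply(np.array(p)-o["ee_pos"])/10).round(2),"rv",(A.inv()*B).as_rotvec(degrees=True).round(1))
def case(q,o=(608.5,204),yaw=14.2):
    c,s=np.cos(np.radians(yaw)),np.sin(np.radians(yaw));return np.array([o[0]+c*q[0]-s*q[1],o[1]+s*q[0]+c*q[1],q[2]])
E
python3 - <<'E'
from h import *
import bench
print([k for k in dir(bench) if k[0]!='_'], getattr(bench,'tips_ahead',None))
p=case((-140,-65,230));print(p);go(bench.get_obs(),p,14.2)
E
```

```text
['IKError', 'camera', 'camera_model', 'get_obs', 'sign_off', 'tips_ahead'] 19.0
[488.7226311  106.64301823 230.        ]
cm [ 49.27 -58.83  -2.29] rv [-0.1  0.   8.1]
```

>>> drive_tool:
  plan:
    - [49.3,-58.8,-2.3,0,0,8,-1]
    - [49.3,-58.8,-2.3,0,0,8,-1]
    - [49.3,-58.8,-2.3,0,0,8,-1]
    - [49.3,-58.8,-2.3,0,0,8,-1]
    - [49.3,-58.8,-2.3,0,0,8,-1]
    - [49.3,-58.8,-2.3,0,0,8,-1]
    - [49.3,-58.8,-2.3,0,0,8,-1]
    - [49.3,-58.8,-2.3,0,0,8,-1]

```text
clock: 1.1
ee_pos: [407.8, -146.6, 222.1]
tool_rot: [180.0, -0.0, 14.3]
ft_force: [0.9, -1.0, 0.0]
grip_width: 92.8
grip_force: 0.0
```

```bash
python3 - <<'E'
from h import *
import bench
o=bench.get_obs();print(o["clock"],o["ee_pos"],o["tool_rot"]);go(o,case((-140,-65,230)),14.2)
E
```

```text
1.1 [ 407.84245028 -146.58880524  222.13285691] [ 1.79985378e+02 -1.63556281e-02  1.42549873e+01]
cm [ 14.07 -22.55  -0.79] rv [ 0.  -0.   0.1]
```

>>> drive_tool:
  plan:
    - [14,-22.5,-0.8,0,0,0,-1]
    - [14,-22.5,-0.8,0,0,0,-1]
    - [14,-22.5,-0.8,0,0,0,-1]
    - [14,-22.5,-0.8,0,0,0,-1]
    - [14,-22.5,-0.8,0,0,0,-1]
    - [14,-22.5,-0.8,0,0,0,-1]
    - [14,-22.5,-0.8,0,0,0,-1]

```text
clock: 1.98
ee_pos: [487.8, 102.8, 230.1]
tool_rot: [180.0, 0.0, 14.2]
ft_force: [-0.3, -0.3, 0.2]
grip_width: 92.9
grip_force: 0.0
```

```bash
python3 - <<'E'
from h import *
import bench
o=bench.get_obs();print(o["clock"],o["ee_pos"],o["tool_rot"])
m=bench.camera_model("wrist");im=bench.camera("wrist");cv2.imwrite("pics/w1.png",im[:,:,::-1])
np.save("w1.npy",m["world_from_camera"])
print(m["world_from_camera"].round(2))
for c in "ry":
  for b in blobs(im,c):
    print(c,b,onz(m,[b[1]],69 if c=='r' else 117.5).round(1))
E
```

```text
1.975 [487.80064378 102.83516921 230.07950296] [1.79986876e+02 9.92070549e-03 1.42094512e+01]
[[ 2.5000e-01 -9.2000e-01 -2.9000e-01  5.6946e+02]
 [-9.7000e-01 -2.3000e-01 -7.0000e-02  1.2382e+02]
 [ 0.0000e+00  3.0000e-01 -9.5000e-01  4.0756e+02]
 [ 0.0000e+00  0.0000e+00  0.0000e+00  1.0000e+00]]
r (np.int32(262), [271.2, 177.8], [258, 173, 28, 10]) [[492.6 111.3  69. ]]
y (np.int32(40), [149.5, 175.1], [148, 168, 4, 15]) [[478.5 224.1 117.5]]
```

View pics/w1.png

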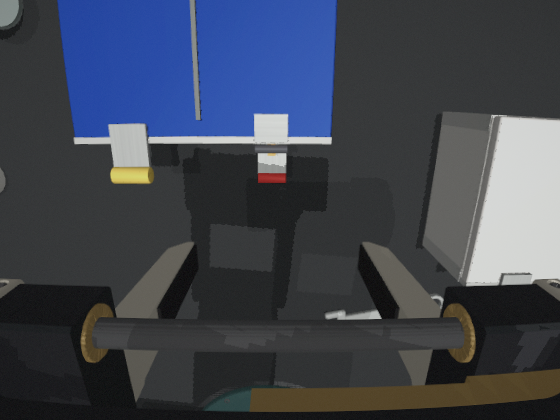

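The wrist view shows the red roll at (272,178), the yellow grip at (132,175) and the lid's front edge along row 140 (x 75–330). The tool yaw therefore matches the case.

```bash
python3 - <<'E'
from h import *
import bench
m=bench.camera_model("wrist");t=bench.camera_model("top");o=bench.get_obs()
r=onz(m,[[272,178]],69)[0];y=onz(m,[[132,175.5]],117.5)[0];e=onz(m,[[75,138],[331,138]],112.5)
print(r,y,e,tri(m,[272,178],t,[212.9,248.8]))
d=e[0]-e[1];print("edge yaw",np.degrees(np.arctan2(-d[0],d[1])), np.linalg.norm(d))
d=y-r;print("yaw ry",np.degrees(np.arctan2(d[1],d[0])-np.arctan2(130,13)))
print("edge mid",e.mean(0),case((-90,0,112.5)),case((-133,-65,67)),case((-120,65,117)))
go(o,[r[0],r[1],69],14.2)
E
```

```text
[492.69072413 110.27718089  69.        ] [474.13010429 240.32986418 117.5       ] [[495.24013732 300.70390749 112.5       ]
 [552.06593988  68.85326022 112.5       ]] (array([492.72212921, 110.02712566,  68.26049989]), np.float64(0.5903785241138305))
edge yaw 13.77152127814802 238.7129960355774
yaw ry 13.832779288655109
edge mid [523.6530386  184.77858386 112.5       ] [521.24991851 181.92233527 112.5       ] [495.50874855 108.36016993  67.        ] [476.22157793 237.57706144 117.        ]
cm [ 0.65 -0.62 16.12] rv [ 0. -0. -0.]
```

>>> drive_tool:
  plan:
    - [0.6,-0.6,6,0,0,0.4,-1]
    - [0.6,-0.6,11,0,0,0.4,-1]
    - [0.6,-0.6,14,0,0,0.4,-1]
    - [0.6,-0.6,16.2,0,0,0.4,-1]
    - [0.6,-0.6,16.2,0,0,0.4,-1]
    - [0.6,-0.6,16.2,0,0,0.4,-0.2]
  force: 15

```text
clock: 2.78
ee_pos: [492.8, 110.8, 69.4]
tool_rot: [180.0, -0.1, 13.8]
ft_force: [0.4, -0.2, 0.9]
grip_width: 86.8
grip_force: 0.0
```

```bash
sed -i 's/o=(608.5,204),yaw=14.2/o=(606.3,205.4),yaw=13.8/' h.py; python3 - <<'E'
from h import *
import bench
o=bench.get_obs();print(o["clock"],o["ee_pos"],o["tool_rot"],o["ft_force"]);go(o,[492.7,110.2,68],13.8)
for n in("scene",):
    im=bench.camera(n);print(blobs(im,'r'));cv2.imwrite("pics/s2.png",cv2.resize(im[60:260,180:420,::-1],None,fx=3,fy=3))
E
```

```text
2.775 [492.83666713 110.76913372  69.38686248] [ 1.79992787e+02 -7.67250420e-02  1.38173200e+01] [ 0.43691305 -0.20102939  0.88256767]
cm [-0.03  0.05  0.14] rv [ 0.  -0.1  0. ]
[(np.int32(37), [284.8, 157.4], [281, 153, 9, 10]), (np.int32(43), [137.1, 253.0], [132, 248, 11, 11])]
```

View pics/s2.png

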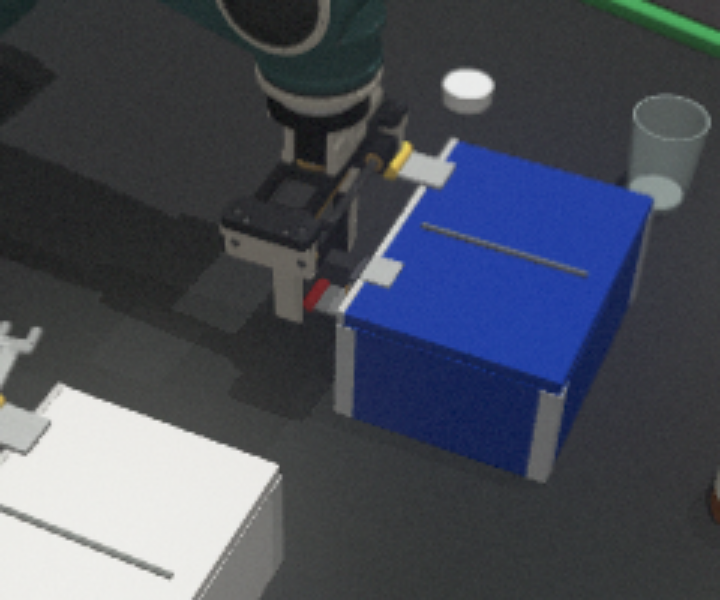

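The fingers straddle the red roll (about (316,293) in the crop) without touching anything. Next I'll close.

>>> drive_tool:
  plan:
    - [0,0,0.1,0,0,0,1]
    - [0,0,0.1,0,0,0,1]
    - [0,0,0.1,0,0,0,1]
    - [0,0,0.1,0,0,0,1]
    - [0,0,0.1,0,0,0,1]
    - [0,0,0.1,0,0,0,1]
    - [0,0,0.1,0,0,0,1]
    - [0,0,0.1,0,0,0,1]
  force: 20

```text
clock: 3.82
ee_pos: [492.4, 111.4, 67.1]
tool_rot: [-180.0, 0.0, 13.9]
ft_force: [-0.3, 0.2, 0.6]
grip_width: 3.8
grip_force: 0.0
```

```bash
python3 - <<'E'
from h import *
import bench
im=bench.camera("wrist");m=bench.camera_model("wrist");t=bench.camera_model("top");s=bench.camera_model("scene")
a=bench.camera("top");b=bench.camera("scene")
rt,rs=blobs(a,'r',10),blobs(b,'r',10);print(rt,rs,blobs(im,'r',10))
cv2.imwrite("pics/c3.png",np.hstack([cv2.resize(b[100:200,240:340,::-1],(400,400),interpolation=2),cv2.resize(im[100:380,140:420,::-1],(400,400))]))
o=bench.get_obs();print(o["ee_pos"],o["grip_width"],o["grip_force"],o["ft_force"])
E
```

```text
[(np.int32(78), [430.8, 273.4], [423, 270, 16, 8])] [(np.int32(21), [283.6, 159.1], [281, 157, 6, 6]), (np.int32(44), [137.2, 253.0], [132, 248, 11, 11])] [(np.int32(243), [278.6, 246.0], [254, 241, 50, 17])]
[492.33220038 111.37011556  67.11875142] 0.5929885327464497 0.0 [ 0.57783377 -0.08455171  0.70098402]
```

View pics/c3.png

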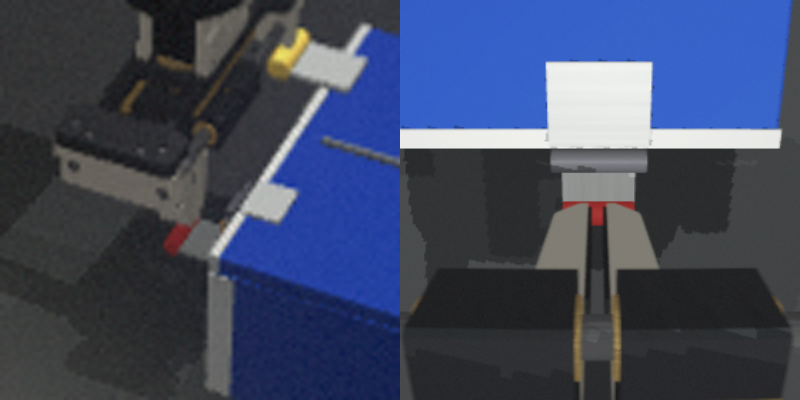

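```bash
cat >> h.py <<'E'
def proj(m,P):
    K=np.array([[m["fx"],0,m["cx"]],[0,m["fy"],m["cy"]],[0,0,1]]);W=np.linalg.inv(m["world_from_camera"])
    return cv2.projectPoints(np.array(P,float).reshape(-1,1,3),cv2.Rodrigues(W[:3,:3])[0],W[:3,3],K,np.array(m["distortion"]))[0].reshape(-1,2).round(1)
E
python3 - <<'E'
from h import *
import bench
m=bench.camera_model("wrist");s=bench.camera_model("scene")
e=np.array(bench.get_obs()["ee_pos"])
print("roll",proj(m,[492.6,110.3,68]),proj(s,[492.6,110.3,68]))
print("roll ends",proj(m,[case((-133,-50,67)),case((-133,-80,67))]),proj(s,[case((-133,-50,67)),case((-133,-80,67))]))
print("tcp,tip",proj(m,[e,e-[0,0,19]]),proj(s,[e,e-[0,0,19]]))
im=bench.camera("wrist");cv2.imwrite("pics/w4.png",cv2.resize(im[180:300,200:360,::-1],None,fx=5,fy=5,interpolation=0))
E
```

```text
roll [[279.7 248.6]] [[284.3 158.2]]
roll ends [[254.6 247.7]
 [303.9 247.8]] [[286.9 154.7]
 [281.8 162.2]]
tcp,tip [[277.8 248. ]
 [277.8 235.7]] [[284.5 158.2]
 [284.4 163.8]]
```

View pics/w4.png

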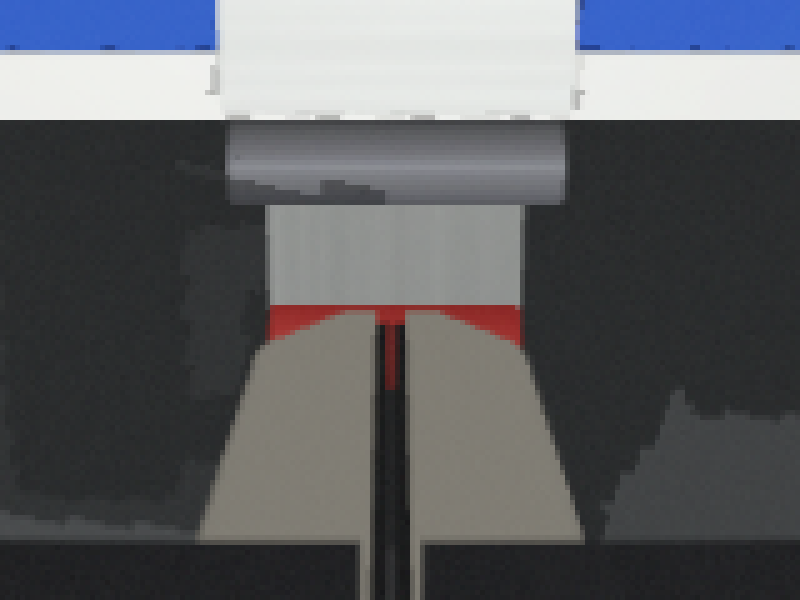

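In this crop the closed tips appear to overlap the roll (red at rows 305–345). I need to know whether the fingertips really reach z≈48, so I'll compare the open picture and the closed one numerically.

```bash
python3 - <<'E'
from h import *
import bench
s=bench.camera_model("scene");m=bench.camera_model("wrist")
e=np.array(bench.get_obs()["ee_pos"]);y=case((0,-1,0))-case((0,0,0));x=case((1,0,0))-case((0,0,0))
for z in (50,60,75):
    P=[np.r_[(e+y*d+x*a)[:2],z] for d in(43.4,64) for a in (-7.5,7.5)]
    print(z,"open crop px",((proj(s,P)-[180,60])*3).round().tolist())
for z in (48,60,75):
    P=[np.r_[(e+y*d+x*a)[:2],z] for d in(0,12) for a in (-7.5,7.5)]
    print(z,"closed w4 px",((proj(m,P)-[200,180])*5).round().tolist(),"c3 px",((proj(s,P)-[240,100])*4).round().tolist())
E
```

```text
50 open crop px [[282.0, 340.0], [299.0, 346.0], [271.0, 357.0], [288.0, 362.0]]
60 open crop px [[282.0, 332.0], [299.0, 337.0], [271.0, 348.0], [288.0, 353.0]]
75 open crop px [[282.0, 318.0], [299.0, 323.0], [271.0, 334.0], [288.0, 340.0]]
48 closed w4 px [[389.0, 330.0], [389.0, 225.0], [478.0, 330.0], [481.0, 225.0]] c3 px [[167.0, 252.0], [189.0, 259.0], [158.0, 264.0], [180.0, 271.0]]
60 closed w4 px [[389.0, 370.0], [389.0, 260.0], [483.0, 370.0], [486.0, 260.0]] c3 px [[167.0, 238.0], [189.0, 245.0], [158.0, 250.0], [181.0, 257.0]]
75 closed w4 px [[389.0, 426.0], [389.0, 310.0], [491.0, 426.0], [493.0, 310.0]] c3 px [[167.0, 220.0], [189.0, 227.0], [158.0, 232.0], [181.0, 239.0]]
```

Both views put the real fingertips at z≈75, about 27 mm short of what TCP and tips_ahead imply. The fingers closed just above the roll. I'll open, go about 27 mm deeper and close again.

>>> drive_tool:
  plan:
    - [0,0,-0.3,0,0,0,-1]
    - [0,0,-0.3,0,0,0,-1]
    - [0,0,-0.3,0,0,0,-1]
    - [0,0,-0.3,0,0,0,-1]
    - [0,0,-0.3,0,0,0,-1]
    - [0,0,-0.3,0,0,0,-1]
    - [0,0,-0.3,0,0,0,-1]
    - [0,0,-0.3,0,0,0,-1]

```text
clock: 5.03
ee_pos: [492.4, 111.3, 70.1]
tool_rot: [-180.0, -0.0, 13.9]
ft_force: [-0.4, -0.1, 0.2]
grip_width: 75.9
grip_force: 0.0
```

>>> drive_tool:
  plan:
    - [0,0.1,1,0,0,0,-1]
    - [0,0.1,2,0,0,0,-1]
    - [0,0.1,2.9,0,0,0,0]
    - [0,0.1,2.9,0,0,0,1]
    - [0,0.1,2.9,0,0,0,1]
    - [0,0.1,2.9,0,0,0,1]
    - [0,0.1,2.9,0,0,0,1]
    - [0,0.1,2.9,0,0,0,1]
  force: 20

```text
clock: 6.02
ee_pos: [492.7, 110.4, 41.3]
tool_rot: [180.0, -0.0, 13.9]
ft_force: [0.8, 0.6, -0.0]
grip_width: 37.5
grip_force: 0.0
```

>>> drive_tool:
  plan:
    - [0,0,0,0,0,0,1]
    - [0,0,0,0,0,0,1]
    - [0,0,0,0,0,0,1]

```text
clock: 6.4
ee_pos: [492.5, 110.6, 41.1]
tool_rot: [-180.0, 0.0, 13.9]
ft_force: [-1.7, 4.4, 1.2]
grip_width: 29.6
grip_force: 20.0
```

>>> drive_tool:
  plan:
    - [-0.3,0,-0.35,0,0,0,1]
    - [-0.6,0,-0.7,0,0,0,1]
    - [-0.85,0,-1.1,0,0,0,1]
    - [-1.1,0,-1.5,0,0,0,1]
    - [-1.3,0,-2.0,0,0,0,1]
    - [-1.43,0,-2.4,0,0,0,1]
    - [-1.6,0,-3.3,0,0,0,1]
    - [-1.6,0,-3.3,0,0,0,1]

```text
clock: 7.4
ee_pos: [476.4, 106.6, 74.2]
tool_rot: [-180.0, 0.1, 13.9]
ft_force: [-5.1, 5.2, -1.5]
grip_width: 29.9
grip_force: 20.0
```

>>> drive_tool:
  plan:
    - [0,0,-0.95,0,0,0,1]
    - [0.13,0,-1.85,0,0,0,1]
    - [0.45,0,-2.75,0,0,0,1]
    - [0.9,0,-3.55,0,0,0,1]
    - [1.5,0,-4.3,0,0,0,1]
    - [2.2,0,-4.9,0,0,0,1]
    - [2.8,0,-5.3,0,0,0,1]
    - [2.8,0,-5.3,0,0,0,1]

```text
clock: 8.4
ee_pos: [504.3, 113.5, 127.4]
tool_rot: [-180.0, 0.0, 13.9]
ft_force: [-3.2, 5.7, 1.5]
grip_width: 29.2
grip_force: 20.0
```

```bash
python3 - <<'E'
from h import *
import bench
s=bench.camera_model("scene");im=bench.camera("scene")
e=np.array(bench.get_obs()["ee_pos"]);print(e,blobs(im,'r',8),proj(s,[e+[0,0,27],case((-123,-65,153)),case((-133,-65,67))]))
E
```

```text
[504.14342709 113.45647449 127.28001092] [(np.int32(44), [137.2, 253.0], [132, 248, 11, 11])] [[289.4 132.1]
 [288.6 132.3]
 [284.4 158.4]]
```

>>> drive_tool:
  plan:
    - [0,0,0,0,0,0,-1]
    - [0,0,0,0,0,0,-1]
    - [0,0,0,0,0,0,-1]
    - [0,0,-3,0,0,0,-1]
    - [0,0,-7,0,0,0,-1]
    - [-3,0,-11,0,0,0,-1]
    - [-5,0,-11,0,0,0,-1]
    - [-5,0,-11,0,0,0,-1]

```text
clock: 9.45
ee_pos: [455.3, 101.1, 237.8]
tool_rot: [180.0, -0.1, 13.9]
ft_force: [-0.0, -0.1, -0.1]
grip_width: 92.8
grip_force: 0.0
```

```bash
python3 - <<'E'
from h import *
import bench
o=bench.get_obs()
s=bench.camera_model("scene");im=bench.camera("scene");t=bench.camera_model("top");it=bench.camera("top");w=bench.camera_model("wrist");iw=bench.camera("wrist")
print(o["clock"],blobs(im,'r',8),blobs(it,'r',8),blobs(iw,'r',8),blobs(iw,'y',8))
for a in (0,.9,1.57,1.9,2.2):
    q=a-np.radians(48.0);P=case((-97-53.8*np.cos(q),-65,106.5+53.8*np.sin(q)));print(a,proj(s,P),proj(w,P))
Y=case((-120,65,90.5));go(o,Y,13.8);print(Y,proj(w,case((-120,65,117.5))))
cv2.imwrite("pics/w5.png",iw[:,:,::-1])
E
```

```text
9.45 [(np.int32(48), [287.0, 131.5], [283, 127, 9, 10]), (np.int32(44), [137.2, 253.0], [132, 248, 11, 11])] [(np.int32(78), [430.8, 273.4], [423, 270, 16, 8])] [(np.int32(454), [277.5, 156.5], [259, 150, 37, 14])] [(np.int32(13), [155.0, 136.1], [154, 134, 3, 5]), (np.int32(27), [155.7, 143.7], [154, 140, 4, 9]), (np.int32(11), [526.0, 277.0], [521, 277, 11, 1])]
0 [[284.4 158.6]] [[277.5 147.8]]
0.9 [[277.8 143.1]] [[277.5 172.2]]
1.57 [[283.1 134.1]] [[277.5 164.4]]
1.9 [[288.5 132.1]] [[277.5 150.1]]
2.2 [[294.5 132. ]] [[277.6 131.9]]
cm [  5.14 -13.03  14.73] rv [ 0.  -0.1  0.1]
[474.25921167 239.89971328  90.5       ] [[137.8 141.8]]
```

View pics/w5.png

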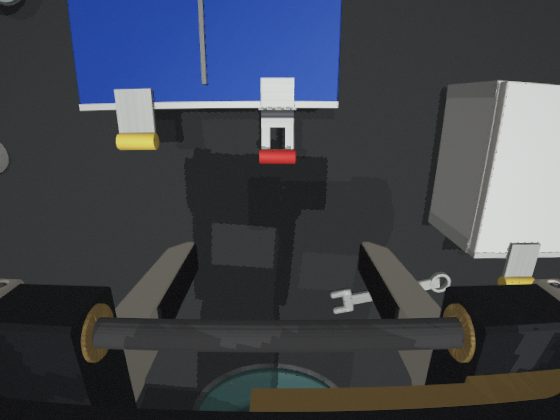

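Wrist view: the red roll at (277,156) now matches a hasp angle of about 1.8, and it stays there. The yellow grip is at (138,141), as predicted.

>>> drive_tool:
  plan:
    - [2,-6,0,0,0,0,-1]
    - [5.1,-11,0,0,0,0,-1]
    - [5.1,-13,0,0,0,0,-1]
    - [5.1,-13,5,0,0,0,-1]
    - [5.1,-13,9,0,0,0,-1]
    - [5.1,-13,12,0,0,0,-1]
    - [5.1,-13,14.2,0,0,0,-0.2]
    - [5.1,-13,14.2,0,0,0,1]
  force: 30

```text
clock: 10.6
ee_pos: [473.3, 239.1, 93.3]
tool_rot: [180.0, 0.2, 13.9]
ft_force: [-0.4, -0.3, -0.1]
grip_width: 77.4
grip_force: 0.0
```

>>> drive_tool:
  plan:
    - [0,0,0,0,0,0,1]
    - [0,0,0,0,0,0,1]
    - [0,0,0,0,0,0,1]
    - [0,0,0,0,0,0,1]
    - [0,0,0,0,0,0,1]
    - [0,0,0,0,0,0,1]

```text
clock: 11.35
ee_pos: [474.0, 240.2, 95.4]
tool_rot: [-180.0, -0.0, 13.9]
ft_force: [-1.7, 4.7, 2.1]
grip_width: 35.6
grip_force: 30.0
```

>>> drive_tool:
  plan:
    - [0.05,0,-0.5,0,0,0,1]
    - [0.12,0,-1.1,0,0,0,1]
    - [0.3,0,-2.2,0,0,0,1]
    - [0.6,0,-3.6,0,0,0,1]
    - [1.03,0,-5.0,0,0,0,1]
    - [1.55,0,-6.4,0,0,0,1]
    - [2.15,0,-7.75,0,0,0,1]
    - [2.15,0,-7.75,0,0,0,1]

```text
clock: 12.35
ee_pos: [495.1, 245.4, 173.2]
tool_rot: [-180.0, -0.0, 13.9]
ft_force: [-0.8, 4.9, 0.6]
grip_width: 35.3
grip_force: 30.0
```

>>> drive_tool:
  plan:
    - [1.1,0,-1.9,0,0,0,1]
    - [2.37,0,-3.7,0,0,0,1]
    - [3.85,0,-5.35,0,0,0,1]
    - [5.45,0,-6.85,0,0,0,1]
    - [7.25,0,-8.15,0,0,0,1]
    - [9.15,0,-9.3,0,0,0,1]
    - [11.15,0,-10.2,0,0,0,1]
    - [11.15,0,-10.2,0,0,0,1]

```text
clock: 13.35
ee_pos: [603.9, 272.2, 274.7]
tool_rot: [-180.0, 0.0, 13.9]
ft_force: [-1.3, 6.0, 1.6]
grip_width: 35.5
grip_force: 30.0
```

>>> drive_tool:
  plan:
    - [1.0,0,-0.4,0,0,0,1]
    - [2.1,0,-0.7,0,0,0,1]
    - [3.0,0,-0.95,0,0,0,1]
    - [3.9,0,-1.1,0,0,0,1]
    - [4.7,0,-1.25,0,0,0,1]
    - [5.3,0,-1.3,0,0,0,1]
    - [5.3,0,-1.3,0,0,0,1]
    - [5.3,0,-1.3,0,0,0,1]

```text
clock: 14.35
ee_pos: [654.4, 284.7, 288.1]
tool_rot: [-180.0, -0.0, 13.9]
ft_force: [-0.8, 5.6, 4.7]
grip_width: 35.6
grip_force: 30.0
```

>>> drive_tool:
  plan:
    - [0,0,0,0,0,0,-1]
    - [0,0,0,0,0,0,-1]
    - [0,0,0,0,0,0,-1]
    - [0,0,0,0,0,0,-1]
    - [0,0,-2,0,0,0,-1]
    - [0,0,-5,0,0,0,-1]
    - [0,0,-9,0,0,0,-1]
    - [0,0,-9,0,0,0,-1]

```text
clock: 15.35
ee_pos: [654.9, 284.4, 383.0]
tool_rot: [-180.0, -0.4, 13.9]
ft_force: [-0.1, -0.3, 0.5]
grip_width: 93.3
grip_force: 0.0
```

>>> drive_tool:
  plan:
    - [-6,0,0,0,0,0,-1]
    - [-12,0,0,0,0,0,-1]
    - [-18,0,0,0,0,0,-1]
    - [-24,0,0,0,0,0,-1]
    - [-24,0,0,0,0,0,-1]
    - [-24,0,0,0,0,0,-1]

```text
clock: 16.1
ee_pos: [421.8, 226.8, 377.9]
tool_rot: [-180.0, -0.0, 13.9]
ft_force: [-0.1, -0.9, -0.3]
grip_width: 92.9
grip_force: 0.0
```

```bash
python3 - <<'E'
from h import *
import bench
o=bench.get_obs();print(o["clock"],o["ee_pos"],o["ft_force"])
s=bench.camera_model("scene");im=bench.camera("scene")
print(blobs(im,'y',8),blobs(im,'r',8))
for a in (70,75,79,83): 
    q=np.radians(a+4.6);print(a,proj(s,case((90-210.7*np.cos(q),65,100.5+210.7*np.sin(q)))))
cv2.imwrite("pics/s6.png",im[:,:,::-1])
E
```

```text
16.1 [421.82596224 226.81797298 377.93995941] [-0.13154724 -0.86687991 -0.33813953]
[(np.int32(57), [391.3, 65.1], [387, 58, 11, 13])] [(np.int32(56), [388.6, 92.9], [385, 87, 8, 13]), (np.int32(44), [137.2, 253.0], [132, 248, 11, 11])]
70 [[379.7  64.4]]
75 [[387.9  64.8]]
79 [[394.5  65.6]]
83 [[401.1  66.8]]
```

View pics/s6.png

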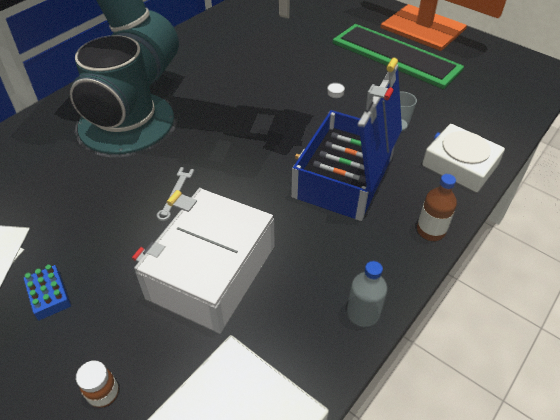

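The lid stands open with its yellow grip at (391,65), which is about 77°. The red roll is at (389,93), and the white case is untouched. I'll check the hasp angle, then hand in.

```bash
python3 - <<'E'
from h import *
import bench
s=bench.camera_model("scene");best=[]
for h in np.arange(1,2.61,.1):
    q=h-np.radians(48);v=np.array([-97-53.8*np.cos(q)-90,106.5+53.8*np.sin(q)-100.5]);a=np.radians(77)
    x=v[0]*np.cos(a)+v[1]*np.sin(a);z=-v[0]*np.sin(a)+v[1]*np.cos(a)
    best.append((np.linalg.norm(proj(s,case((90+x,-65,100.5+z)))-[388.6,92.9]),h))
d,h=min(best);print(d,h)
if h>1.65: print(bench.sign_off())
E
```

```text
2.009975124224177 1.7000000000000006
the job is handed in; nothing more can be done
None
```

The blue case is open: its hasp is flipped up past level (about 1.7 rad), the lid stands by itself at about 77°, the arm is clear, and the job was handed in at about 16 s with the white case untouched.

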